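Tip the ballast weight onto the glued sheet and push it home

ROBOT

A 6-joint arm with a two-finger parallel gripper is mounted at the origin on a cart in front of the work surface, level with it; the furniture and walls round the work are solid. World frame = base frame: x ahead of the robot, y to its left, z up, the work surface at z = 0. Lengths are in m, angles in rad, forces in N, time in s.
With the tool pointing down it reaches from about 0.35 to 0.975 m from the base axis. Payload 4.9 kg.
Tool frame: the origin (TCP) lies between the finger pads; the fingertips stand robot.nose_length ahead of it and the grasp point (between the pads) lies 6 mm ahead of it (robot.nose_length is the distance from the TCP to the fingertips, in m); z points along the fingers, y is the line along which they close (so a half turn about z gives the same grasp; the last joint's range is limited). The gripper opens to 85 mm and grips with 20 to 120 N. Pads are 22 mm wide; open, the fingers measure 114 mm over their backs; the gripper's body (76 mm by 85 mm) begins 54 mm behind the grasp point. The pads swing forward as they close: fully open they stand 13 mm farther back than shut.
Start: joints at [-1.263, 0.053, 1.613, -0, 1.476, -0.119], TCP at [0.259, -0.569, 0.227] pointing down, gripper open.
Joint ranges: [-3.01, 3.01], [-1.01, 2.22], [0.06, 2.58], [-1.02, 4.17], [0.09, 2.62], [-3.14, 3.14]. Speed limits (rad/s): [2.57, 2.57, 3.14, 3.14, 3.14, 3.14].

INTERFACE

Orientations are given as a rotation vector (axis times angle).
In Python, from station import robot gives the robot as it stands. The module is installed in compiled form; this text tells all that it offers.
- The arm moves only by the tool move_arm, never from a script. Its argument "increments" is a list of rows, each a list of 3 entries, a list of its own where there are three numbers: the finger opening in mm, from 0 to 85.4, then the shift along the tool's x, y, z in mm, then the turn about the tool's z in degrees. A call has 1 to 20 rows; each row shifts and turns the commanded pose from where the row before left it, along the tool's axes as they then stand; what a row does not reach is not made up. A row lasts 1/12 s, in which the tool goes at most 41.7 mm and 7.16 degrees, less where a joint would pass 70% of its speed; a pose out of reach is approached as far as the arm can. A call with a gripper value outside its range is refused whole. The fingers move at their own pace and stop on an object; "grip_force" is the grip in N (left out, the last holds). Time passes only in rows, so rows that do not move let the fingers close. It gives the time, the measured TCP pose, the force, the opening and the grip force at its end, in the units of the state.
- robot.sense(): the state, without advancing time (a new reading comes with each control period).
- robot.camera(name): name is "side" or "top"; returns a dict with "img" (420x560x3 uint8, blue, green, red), "range_z" (420x560 float32, m along the optical axis (not along the pixel's ray), 0 where there is no reading), "vfov" (degrees; the focal length in pixels is half the picture's height over the tangent of half this angle, whatever the lens; pixels are square), "cx", "cy" (the principal point, pixels), "T" (4x4, takes a point from camera to world coordinates). Camera axes: x right, y down, z forward; pixel columns grow to the right and rows downward; lengths in m; the calibration is good to about 2 mm. A picture is of the moment at which its call begins.
- robot.finish_job(): hands the job in; it is judged then, once.
Trained networks look in the newest picture that a camera, given by its name, has taken for a name from the list of things; names that differ only in an ending like _2 or _b are one class to them, and where a whole thing is asked for, a point or a joint stands for the part that bears it (a point fixed in the world has none). Each returns a list of dicts, best first, with "confidence" (0 to 1); they miss things now and then, are a little off and sometimes report something else, mostly with a low value. They report only what shows in the picture. A call takes as long as a camera call. They do not tell look-alikes from the thing itself.
- robot.find_in(thing, camera): "rect" ([left, top, right, bottom] in pixels, round what is visible of it).
- robot.outline_of(thing, camera): "mask" (420x560 bool, what is visible of it) and "rect" ([left, top, right, bottom] in pixels, round what is visible of it).
The state is a dict: "time_s": time; "qpos": joint angles; "qvel": joint speeds; "joint_torque": joint torques, N m; "ee_pos": TCP position; "tool_rot": TCP orientation; "force": force on the tool from outside, world axes, zero at the start; "moment": the same for the moment, N m; "gripper_width": finger opening in m; "finger_force": force on a finger pad.
Only numpy, scipy, OpenCV 4.12 (cv2) and the standard library are available. Lean on these libraries where they do the work, as an engineer would, in place of code of your own. Each camera call takes 0.05 s, during which the arm holds its last target. There are 200 camera calls.

TASK

A flat ballast weight stands on end on the glued wooden sheet in the gluing jig. Push it over with your fingertips so that it lies on its cork face on the sheet, and push it along the sheet, head first, until it rests square against the stop block. Only push it: never lift it off the sheet or touch its cork face, and leave the bottle, eraser, marker and clip beside the jig where they are.

Things in the scene. Friction and masses are not known exactly. Their poses are not given: they have to be found in the camera images.
- jig: Fixed gluing jig: plywood board 240 x 150 mm (x, y) on battens, 28 mm high. Origin: centre of its underside. x runs along its two low side rails to the stop block, z up. A glued balsa sheet lies between the rails, top at z = 32 mm, from x = -115 mm to the stop. Rails: inner faces at y = -56 and 56 mm, tops at z = 40 mm. The weight starts near y = 0 with its centre between x = -80 and -45 mm.
- stop_face (a point): Middle of the lower edge of the stop block's face that looks along the jig's -x, at jig x = 95, y = 0, z = 32 mm. The stop block is 112 mm wide (y), 22 mm thick (x) and rises 22 mm above the sheet. Axes as the jig's.
- weight: Loose dark metal slab, 36 mm thick (x; the last 4 mm at +x are cork), 90 mm wide (y), 100 mm long (z), 0.3 to 0.6 kg. Origin: centre of the end it stands on. At the start z is up and +x points to the stop block within 3 degrees; at the end x points down and z to the stop. Pushed near its top it tips once the top has gone about 37 mm; pushed low it slides (2 to 5 N).
- heel (a point): Middle of the weight's lower edge on the cork side (weight x = 18, y = 0, z = 0 mm): the edge it tips over. It must stay down on the sheet. Axes as the weight's.
- head (a point): Centre of the weight's other end (weight x = 0, y = 0, z = 100 mm): its top while it stands, and the end that must meet the stop block.
- cork: The thin cork pad, 86 x 96 x 4 mm, on the weight's +x face, origin at its centre; not to be touched by the fingers.
- glue: Loose white bottle with a needle nozzle, body 50 x 58 x 72 mm, 160 mm tall with nozzle, standing beside the jig about 130 mm from its centre line on the +y side, near the stop end. Origin: centre of its base. Leave alone.
- clip: Loose black binder clip, 22 x 40 x 23 mm, lying beside the jig on its +y side. Leave alone.
- eraser: Loose eraser, 20 x 42 x 12 mm, lying beside the jig on its -y side. Leave alone.
- marker: Loose marker, 18 x 137 x 18 mm, lying beside the jig on its -y side. Leave alone.
Things that resemble listed ones, but are neither listed nor needed, are in the scene too. Of the things that look like the weight, the largest one is meant.

How it is judged:
By the outcome, as a careful person would: the job done as asked, in the order asked, and still so for the second after the job is handed in, with the robot touching nothing.
It also fails if it takes over 42 s, if anything falls off the work surface, if the arm or the gripper's body presses on something with over 40 N, if the wrist force passes 120 N, or if a joint passes its speed limit or range.

## Working session

There is one attempt and no reset: what is moved stays moved. The work goes in short steps, Python scripts to look and compute and a tool call to move; the robot and the scene stay as the last step left them, time stands still between calls to the robot, and variables do not carry over. Pictures are saved under pics/ and viewed, at most 10 in all, crops included, and the job is handed in when it is done.

Besides the shell and the picture viewer there is one more tool, called after "Request:" by a JSON object that holds its "api" and its "payload", one argument or row to a line. move_arm: Moves the arm, as the interface text tells. Its arguments: {"type":"object","properties":{"increments":{"type":"array","items":{"type":"array"}},"grip_force":{"type":"number"}},"required":["increments"]}

```bash
mkdir -p pics; cat > h.py <<'E'
import numpy as np, cv2
from station import robot
def cloud(c):
    z=c["range_z"]; h,w=z.shape; f=h/2/np.tan(np.radians(c["vfov"]/2))
    u,v=np.meshgrid(np.arange(w),np.arange(h))
    P=np.stack([(u-c["cx"])*z/f,(v-c["cy"])*z/f,z],-1)
    W=P@c["T"][:3,:3].T+c["T"][:3,3]; W[z<=0]=np.nan
    return W
E
python3 - <<'E'
from h import *
np.set_printoptions(precision=4,suppress=True)
for n in("top","side"):
    c=robot.camera(n); cv2.imwrite(f"pics/{n}0.png",c["img"]); print(n,c["vfov"],c["T"])
    np.savez(n+"0.npz",img=c["img"],W=cloud(c))
    for t in("weight","jig","glue","clip","eraser","marker","cork"):
        print(t,[(np.round(d["rect"]).tolist(),round(d["confidence"],2)) for d in robot.find_in(t,n)])
s=robot.sense(); print(s, robot.nose_length)
E
```

```text
top 54.575310768218436 [[ 0.027  -0.9903  0.1363  0.4292]
 [-0.9996 -0.0271  0.001  -0.1227]
 [ 0.0027 -0.1362 -0.9907  1.0879]
 [ 0.      0.      0.      1.    ]]
weight [([174.0, 220.0, 198.0, 247.0], 0.95), ([422.0, 234.0, 460.0, 256.0], 0.91), ([289.0, 230.0, 330.0, 262.0], 0.67)]
jig [([250.0, 176.0, 341.0, 279.0], 0.86)]
glue [([229.0, 214.0, 251.0, 238.0], 0.84), ([331.0, 209.0, 360.0, 254.0], 0.6)]
clip [([257.0, 252.0, 266.0, 262.0], 0.58)]
eraser []
marker [([331.0, 214.0, 361.0, 257.0], 0.72)]
cork [([183.0, 222.0, 197.0, 244.0], 0.5)]
side 54.054159057814005 [[-1.     -0.0025 -0.0021  0.5518]
 [ 0.0009  0.3961 -0.9182  0.7872]
 [ 0.0031 -0.9182 -0.3961  0.4986]
 [ 0.      0.      0.      1.    ]]
weight [([282.0, 278.0, 315.0, 313.0], 0.89), ([288.0, 170.0, 302.0, 198.0], 0.7), ([289.0, 186.0, 318.0, 237.0], 0.55)]
jig [([229.0, 217.0, 339.0, 268.0], 0.97), ([291.0, 191.0, 308.0, 234.0], 0.51)]
glue [([274.0, 233.0, 298.0, 287.0], 0.82)]
clip [([314.0, 258.0, 325.0, 269.0], 0.5)]
eraser []
marker []
cork [([292.0, 192.0, 307.0, 234.0], 0.96)]
{'time_s': 0.8, 'qpos': array([-1.263 ,  0.0527,  1.6129,  0.    ,  1.476 , -0.119 ]), 'qvel': array([-0.001 ,  0.0004,  0.0005, -0.0008,  0.0002, -0.0007]), 'joint_torque': array([ -0.001 , -39.3647, -37.044 ,  -0.0001,   0.0005,  -0.    ]), 'ee_pos': array([ 0.2587, -0.5689,  0.2268]), 'tool_rot': array([3.0702, 0.6653, 0.    ]), 'force': array([-0.2861, -0.3875, -0.2151]), 'moment': array([-0.0146, -0.0095,  0.0144]), 'finger_force': 0.0, 'gripper_width': 0.08541942641213998} 0.025
```

View pics/top0.png

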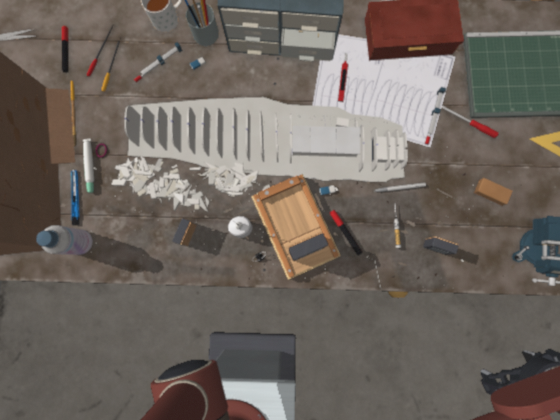

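View pics/side0.png

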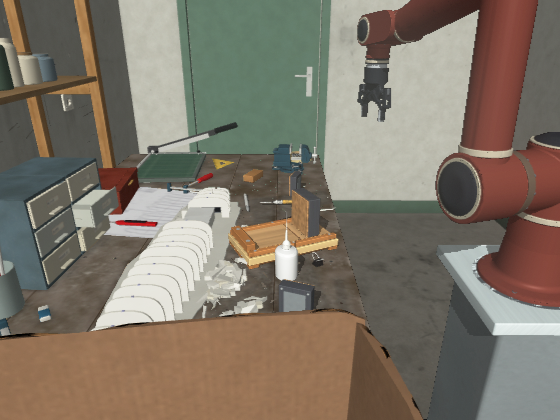

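The top view shows the jig at about (295,228) with the stop end up and to the left. The weight stands at about (309,247), and the glue bottle is at (239,226). Next I'll measure the poses from depth.

```bash
python3 - <<'E'
from h import *
np.set_printoptions(precision=4,suppress=True)
for n in("top","side"):
    d=np.load(n+"0.npz"); W=d["W"]; 
    if n=="top": reg=np.zeros(W.shape[:2],bool); reg[165:290,245:350]=1
    else: reg=np.zeros(W.shape[:2],bool); reg[180:275,222:345]=1
    P=W[reg]; P=P[np.isfinite(P).all(1)]
    for lo,hi in((.122,.142),(.048,.062),(.036,.045),(.027,.0355),(-.01,.01)):
        Q=P[(P[:,2]>lo)&(P[:,2]<hi)]
        if len(Q)<5: print(n,lo,len(Q)); continue
        r=cv2.minAreaRect((Q[:,:2]*1000).astype(np.float32))
        print(n,lo,len(Q),Q.mean(0),np.median(Q[:,2]),r)
    x0,y0,x1,y1=(225,165,375,285) if n=="top" else (215,165,345,285)
    cv2.imwrite(f"pics/{n}0c.png",cv2.resize(d["img"][y0:y1,x0:x1],None,fx=5,fy=5,interpolation=cv2.INTER_CUBIC))
E
```

```text
top 0.122 583 [ 0.4916 -0.1777  0.1305] 0.13055326934976308 ((492.0002746582031, -178.11758422851562), (36.2132453918457, 90.37553405761719), 24.876609802246094)
top 0.048 387 [ 0.6396 -0.1015  0.0532] 0.053089754600553984 ((557.2467041015625, -97.71955871582031), (211.9723663330078, 164.84658813476562), 13.047667503356934)
top 0.036 940 [ 0.5512 -0.147   0.0392] 0.038993890959845956 ((537.5923461914062, -122.51272583007812), (232.88890075683594, 200.0339813232422), 25.658727645874023)
top 0.027 2991 [ 0.5483 -0.1488  0.0309] 0.030940316100769305 ((538.5150756835938, -125.80027770996094), (238.89993286132812, 202.50376892089844), 25.794418334960938)
top -0.01 7213 [ 0.5488 -0.1593 -0.0004] -0.0005437415363898079 ((553.7890625, -155.1503448486328), (336.4603271484375, 285.5254821777344), 1.6457939147949219)
side 0.122 278 [ 0.494  -0.1642  0.1294] 0.13050498323981258 ((499.02886962890625, -109.68031311035156), (220.434814453125, 69.70149993896484), 85.11003112792969)
side 0.048 597 [ 0.5907 -0.136   0.0539] 0.05340165265347041 ((587.3549194335938, -235.9703369140625), (251.17530822753906, 529.3645629882812), 7.63313102722168)
side 0.036 760 [ 0.5597 -0.1386  0.0397] 0.039370171959117545 ((575.4324951171875, -247.06216430664062), (270.8157958984375, 546.6404418945312), 10.116426467895508)
side 0.027 1487 [ 0.5612 -0.1388  0.0314] 0.031528872816203424 ((573.8833618164062, -247.26388549804688), (273.2125549316406, 545.2022094726562), 10.629070281982422)
side -0.01 5691 [ 0.5607 -0.3165  0.0002] -0.0002354314611378583 ((577.2571411132812, -336.136474609375), (383.475341796875, 681.1336669921875), 0.806832492351532)
```

View pics/top0c.png

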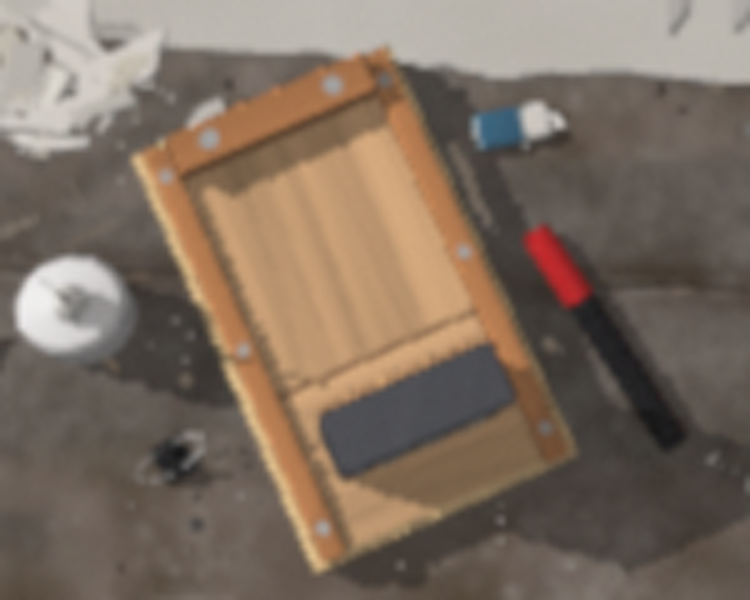

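View pics/side0c.png

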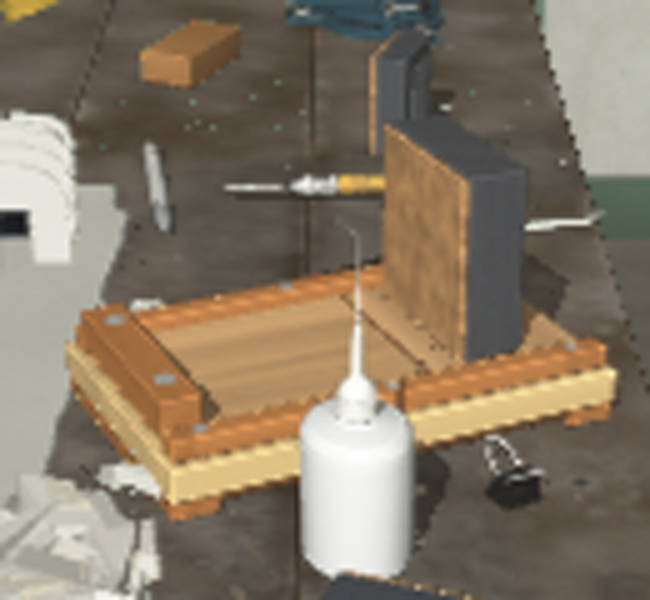

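The weight stands square on the jig with its cork face toward the stop, at roughly (0.492, -0.178). Now I'll fit the jig and weight poses precisely.

```bash
cat >> h.py <<'E'
from scipy.optimize import minimize
def clean(m,k=3):
    m=cv2.morphologyEx(m.astype(np.uint8),cv2.MORPH_OPEN,np.ones((k,k)))
    n,l,s,_=cv2.connectedComponentsWithStats(m); return l==1+np.argmax(s[1:,4])
def rect(Q): return cv2.minAreaRect((Q[:,:2]*1000).astype(np.float32))
def tool():
    from scipy.spatial.transform import Rotation as R
    s=robot.sense(); return s["ee_pos"],R.from_rotvec(s["tool_rot"]).as_matrix(),s
E
python3 - <<'E'
from h import *
W=np.load("top0.npz")["W"]; Z=W[...,2]; reg=np.zeros(Z.shape,bool); reg[165:290,245:350]=1
b=clean(reg&(Z>.02)&(Z<.15)); print("board",rect(W[b&(Z<.045)]))
w=clean(reg&(Z>.122)&(Z<.142)); print("wtop",rect(W[w]))
st=clean(reg&(Z>.047)&(Z<.06)); print("stop",rect(W[st]),W[st].mean(0),st.sum())
p,R,s=tool(); print(R)
E
```

```text
board ((550.3123779296875, -149.63624572753906), (239.74746704101562, 150.26991271972656), 25.426498413085938)
wtop ((492.0610046386719, -178.07725524902344), (36.14044189453125, 90.3759994506836), 24.701492309570312)
stop ((645.9010620117188, -103.82014465332031), (22.84999656677246, 110.65959167480469), 25.695117950439453) [ 0.64536298 -0.10405582  0.05290161] 364
[[ 9.10306016e-01  4.13935932e-01  5.00858477e-05]
 [ 4.13935935e-01 -9.10306012e-01 -8.39918644e-05]
 [ 1.08261976e-05  9.71906316e-05 -9.99999995e-01]]
```

Request:
{"api": "move_arm", "payload": {
  "increments": [
    [40,[15.55,-12.93,0],0],
    [40,[15.55,-12.93,0],0],
    [40,[15.55,-12.93,0],0],
    [40,[15.55,-12.93,0],0],
    [40,[15.55,-12.93,0],0],
    [40,[15.55,-12.93,0],0],
    [40,[15.55,-12.93,0],0],
    [40,[15.55,-12.93,0],0],
    [40,[15.55,-12.93,0],0],
    [40,[15.55,-12.93,0],0],
    [40,[15.55,-12.93,0],0],
    [40,[15.55,-12.93,0],0],
    [40,[15.55,-12.93,0],0],
    [40,[15.55,-12.93,0],0],
    [40,[15.55,-12.93,0],0],
    [40,[15.55,-12.93,0],0],
    [40,[15.55,-12.93,0],0],
    [40,[15.55,-12.93,0],0],
    [40,[15.55,-12.93,0],0],
    [40,[15.55,-12.93,0],-1]
  ]
}}

```text
time_s: 2.47
ee_pos: [0.4351, -0.2038, 0.2269]
tool_rot: [3.064, 0.692, 0.0]
force: [0.2, -1.3, 0.2]
gripper_width: 0.04
finger_force: 0.0
```

Request:
{"api": "move_arm", "payload": {
  "increments": [
    [40,[0,0,14],0],
    [40,[0,0,14],0],
    [40,[0,0,14],0],
    [40,[0,0,14],0],
    [40,[0,0,14],0],
    [40,[0,0,14],0],
    [40,[0,0,0],0]
  ]
}}

```text
time_s: 3.05
ee_pos: [0.433, -0.2036, 0.1395]
tool_rot: [-3.06, -0.691, 0.006]
force: [-0.4, -0.1, 0.1]
gripper_width: 0.04
finger_force: 0.0
```

```bash
python3 - <<'E'
from h import *
np.set_printoptions(precision=4,suppress=True)
p,R,s=tool(); print(p,np.degrees(np.arctan2(R[1,0],R[0,0])),s["gripper_width"],s["force"])
J=np.array([.5503,-.1496]);a=np.radians(25.5);A=np.array([[np.cos(a),np.sin(a)],[-np.sin(a),np.cos(a)]])
print("jig",A@(p[:2]-J))
c=robot.camera("side");W=cloud(c)
cv2.imwrite("pics/side1.png",cv2.resize(c["img"][130:280,215:375],None,fx=4,fy=4,interpolation=cv2.INTER_CUBIC))
L=np.concatenate([(W[...,:2]-J)@A.T,W[...,2:]],-1); L=L[np.isfinite(L).all(-1)]
t=A@(p[:2]-J); m=(abs(L[:,0]-t[0])<.03)&(abs(L[:,1])<.08)&(L[:,2]>.09)&(L[:,2]<.2)
Q=L[m]; 
for z in np.arange(.1,.18,.01):
    q=Q[(Q[:,2]>z)&(Q[:,2]<z+.01)]
    if len(q): print(round(z,2),len(q),q.min(0),q.max(0))
E
```

```text
[ 0.433  -0.2036  0.1395] 25.45537821460222 0.03999677689984712 [-0.3818 -0.0718  0.121 ]
jig [-0.1291  0.0018]
0.14 23 [-0.1377 -0.0214  0.1454] [-0.1186  0.0313  0.1497]
0.15 65 [-0.1415 -0.0235  0.1501] [-0.1163  0.0365  0.16  ]
0.16 67 [-0.1396 -0.0247  0.1601] [-0.1169  0.038   0.17  ]
0.17 67 [-0.1387 -0.0237  0.1705] [-0.1166  0.038   0.18  ]
```

View pics/side1.png

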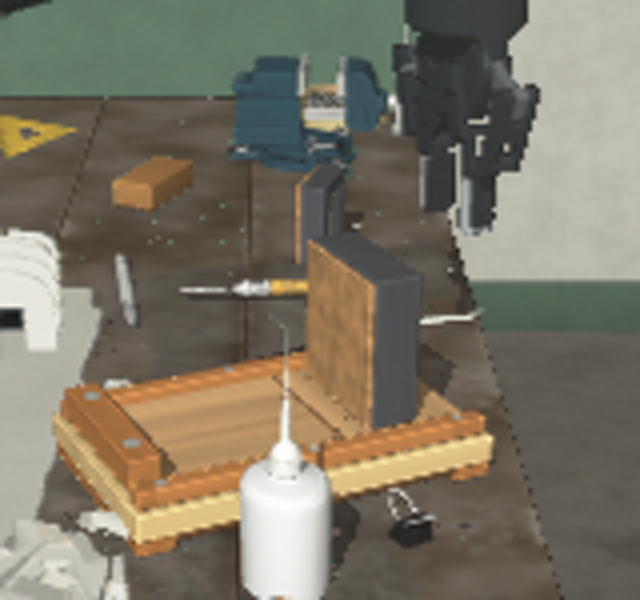

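The fingers are behind the weight, with tips near pixel (475,230) in the crop. They look higher than expected, so I'll let the arm settle and check the tip height.

Request:
{"api": "move_arm", "payload": {
  "increments": [
    [40,[0,0,0],0],
    [40,[0,0,0],0]
  ]
}}

```text
time_s: 3.27
ee_pos: [0.4354, -0.2052, 0.144]
tool_rot: [3.063, 0.692, 0.002]
force: [0.8, 0.5, 0.3]
gripper_width: 0.0399
finger_force: 0.0
```

```bash
cat >> h.py <<'E'
J=np.array([.5503,-.1496]);a=np.radians(25.5);A=np.array([[np.cos(a),np.sin(a)],[-np.sin(a),np.cos(a)]])
def jigL(W): return np.concatenate([(W[...,:2]-J)@A.T,W[...,2:]],-1)
E
python3 - <<'E'
from h import *
np.set_printoptions(precision=4,suppress=True)
for n in("side","top"):
    W=cloud(robot.camera(n)); p,R,s=tool(); t=A@(p[:2]-J); print(p,t)
    L=jigL(W); L=L[np.isfinite(L).all(-1)]
    m=(abs(L[:,0]-t[0])<.03)&(abs(L[:,1])<.08)&(L[:,2]>.05)
    Q=L[m]
    for z in np.arange(.1,.2,.01):
        q=Q[(Q[:,2]>z)&(Q[:,2]<z+.01)]
        if len(q): print(n,round(z,2),len(q),q.min(0),q.max(0))
E
```

```text
[ 0.4355 -0.2053  0.1441] [-0.1276 -0.0008]
side 0.14 1 [-0.1307  0.0253  0.1497] [-0.1307  0.0253  0.1497]
side 0.15 56 [-0.1383 -0.0294  0.1504] [-0.1162  0.0326  0.1599]
side 0.16 68 [-0.14   -0.0281  0.1601] [-0.1159  0.0346  0.1696]
side 0.17 68 [-0.1396 -0.0281  0.1702] [-0.1152  0.0346  0.1799]
side 0.18 69 [-0.1391 -0.0298  0.18  ] [-0.1154  0.0356  0.1899]
side 0.19 71 [-0.1377 -0.0481  0.1901] [-0.1137  0.0536  0.2   ]
[ 0.4354 -0.2052  0.1441] [-0.1276 -0.0008]
```

```bash
python3 - <<'E'
from h import *
c=robot.camera("side"); W=cloud(c); p,R,s=tool(); print(c["cx"],c["cy"])
f=210/np.tan(np.radians(c["vfov"]/2)); T=np.linalg.inv(c["T"])
def pr(P): q=T[:3,:3]@P+T[:3,3]; return c["cx"]+f*q[0]/q[2],c["cy"]+f*q[1]/q[2]
im=c["img"][140:230,290:410].copy(); k=6
im=cv2.resize(im,None,fx=k,fy=k,interpolation=cv2.INTER_NEAREST)
for sy in(-1,1):
  for d in(0,.01,.02,.025):
    u,v=pr(p+R@np.array([0,sy*.02,d])); cv2.circle(im,(int((u-290+.5)*k),int((v-140+.5)*k)),3,(0,0,255) if d<.025 else (0,255,0),-1)
bad=np.argwhere(~np.isfinite(W[140:230,290:410,0]))
print(len(bad)); 
for v,u in bad: cv2.circle(im,(u*k+3,v*k+3),1,(255,0,255),-1)
cv2.imwrite("pics/tip.png",im)
E
```

```text
282.65873453119593 211.44754648192537
46
```

View pics/tip.png

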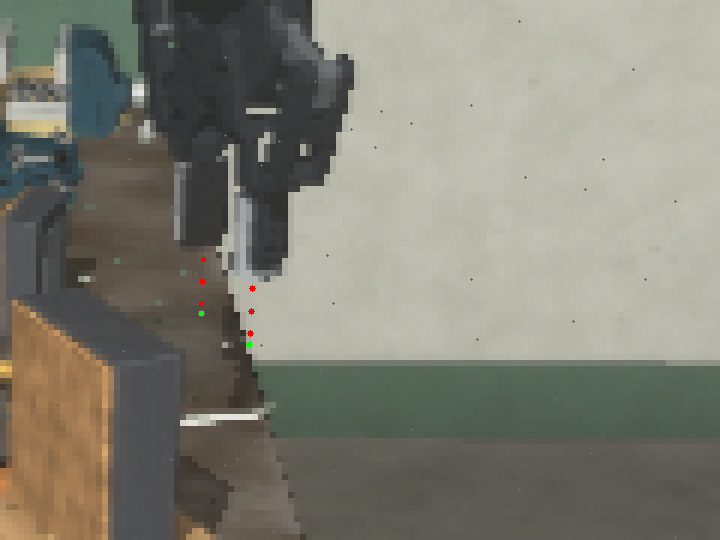

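The images put the tips about 6 mm above the reported TCP height, not 25 mm below it. I'll test this by contact: if the camera is right, the tips will pass over the back edge of the weight without touching it.

Request:
{"api": "move_arm", "payload": {
  "increments": [
    [40,[7,0,0],0],
    [40,[7,0,0],0],
    [40,[7,0,0],0],
    [40,[7,0,0],0],
    [40,[4,0,0],0],
    [40,[4,0,0],0],
    [40,[3,0,0],0],
    [40,[0,0,0],0]
  ]
}}

```text
time_s: 4.08
ee_pos: [0.4704, -0.1877, 0.1426]
tool_rot: [-3.064, -0.693, 0.0]
force: [-0.2, -0.8, -0.1]
gripper_width: 0.0401
finger_force: 0.0
```

```bash
python3 - <<'E'
from h import *
np.set_printoptions(precision=4,suppress=True)
W=cloud(robot.camera("side")); p,R,s=tool(); t=A@(p[:2]-J); print(p,t,s["force"],s["moment"])
L=jigL(W); ok=np.isfinite(L).all(-1); reg=np.zeros(ok.shape,bool); reg[180:275,260:345]=1
Q=L[ok&(abs(L[...,1])<.08)&(abs(L[...,0]-t[0])<.06)]
for z in np.arange(.11,.19,.005):
    q=Q[(Q[:,2]>z)&(Q[:,2]<z+.005)]
    if len(q): print(round(z,3),len(q),q.min(0),q.max(0))
E
```

```text
[ 0.4701 -0.1879  0.1426] [-0.0888 -0.    ] [0.1726 0.9499 0.3516] [0.0447 0.0163 0.0254]
0.11 55 [-0.0796 -0.0413  0.1101] [-0.0444  0.047   0.1148]
0.115 54 [-0.079  -0.0397  0.1152] [-0.0439  0.0466  0.12  ]
0.12 48 [-0.0782 -0.0436  0.1201] [-0.0443  0.0462  0.1246]
0.125 76 [-0.0811 -0.044   0.1251] [-0.044   0.0461  0.1299]
0.13 164 [-0.0816 -0.0443  0.13  ] [-0.0452  0.0462  0.1333]
0.145 9 [-0.0925 -0.022   0.1482] [-0.0792  0.0268  0.1499]
0.15 26 [-0.0991 -0.0232  0.1501] [-0.0768  0.0301  0.1549]
0.155 31 [-0.0999 -0.0256  0.1552] [-0.0758  0.0334  0.1598]
0.16 35 [-0.0996 -0.023   0.1602] [-0.076   0.0362  0.1649]
0.165 38 [-0.0995 -0.0234  0.165 ] [-0.0763  0.0356  0.1696]
0.17 31 [-0.0982 -0.0237  0.1701] [-0.0755  0.0341  0.1749]
0.175 35 [-0.0983 -0.0259  0.1752] [-0.0756  0.0365  0.1799]
0.18 37 [-0.0979 -0.0308  0.1801] [-0.0764  0.0347  0.1849]
0.185 28 [-0.0977 -0.0291  0.1854] [-0.0755  0.0363  0.19  ]
```

Confirmed: no contact, and the tips pass over the weight at z ≈ 0.149, so the tip is at TCP + 6 mm. I'll back off, lower to tip z ≈ 0.121 and push near the top.

Request:
{"api": "move_arm", "payload": {
  "increments": [
    [40,[-8,0,0],0],
    [40,[-8,0,0],0],
    [40,[-8,0,0],0],
    [40,[0,0,7],0],
    [40,[0,0,7],0],
    [40,[0,0,7],0],
    [40,[0,0,7],0],
    [40,[0,0,0],0],
    [40,[0,0,0],0]
  ]
}}

```text
time_s: 4.88
ee_pos: [0.4479, -0.1979, 0.1136]
tool_rot: [-3.063, -0.692, 0.002]
force: [-0.4, -0.6, 0.5]
gripper_width: 0.04
finger_force: 0.0
```

Request:
{"api": "move_arm", "payload": {
  "increments": [
    [40,[5,0,0],0],
    [40,[5,0,0],0],
    [40,[3,0,0],0],
    [40,[3,0,0],0],
    [40,[3,0,0],0],
    [40,[3,0,0],0],
    [40,[3,0,0],0],
    [40,[3,0,0],0],
    [40,[3,0,0],0],
    [40,[0,0,0],0]
  ]
}}

```text
time_s: 5.72
ee_pos: [0.4767, -0.1848, 0.1147]
tool_rot: [-3.064, -0.693, -0.0]
force: [-0.1, -0.3, -0.5]
gripper_width: 0.04
finger_force: 0.3
```

```bash
cat >> h.py <<'E'
def wsee(n="side",lo=.036,hi=.2):
    np.set_printoptions(precision=4,suppress=True)
    W=cloud(robot.camera(n)); p,R,s=tool(); t=A@(p[:2]-J); print(p,t,s["force"])
    L=jigL(W); Q=L[np.isfinite(L).all(-1)&(abs(L[...,1])<.07)&(abs(L[...,0])<.13)]
    for z in np.arange(lo,hi,.008):
        q=Q[(Q[:,2]>z)&(Q[:,2]<z+.008)]
        if len(q): print(round(z,3),len(q),q.min(0)[:2],q.max(0)[:2])
E
python3 - <<'E'
from h import *
wsee(lo=.045)
E
```

```text
[ 0.4765 -0.1849  0.1146] [-0.0818 -0.0001] [-0.2897 -0.1889 -0.4221]
0.045 193 [-0.0807 -0.0544] [0.1191 0.0578]
0.053 208 [-0.0754 -0.0536] [0.1186 0.0571]
0.061 74 [-0.0757 -0.042 ] [-0.0402  0.0465]
0.069 76 [-0.0764 -0.0392] [-0.0396  0.0467]
0.077 79 [-0.0745 -0.0431] [-0.0377  0.0455]
0.085 74 [-0.0715 -0.0415] [-0.0357  0.0467]
0.093 82 [-0.0706 -0.0399] [-0.0359  0.0459]
0.101 80 [-0.0713 -0.0434] [-0.0344  0.0481]
0.109 78 [-0.0704 -0.0412] [-0.0343  0.0463]
0.117 89 [-0.092  -0.0399] [-0.0325  0.0467]
0.125 221 [-0.0925 -0.0448] [-0.0319  0.0475]
0.133 128 [-0.0915 -0.0434] [-0.046   0.0453]
0.141 54 [-0.0901 -0.0283] [-0.0691  0.0355]
0.149 58 [-0.0912 -0.0347] [-0.0692  0.0371]
0.157 42 [-0.092  -0.0296] [-0.068   0.0439]
0.165 84 [-0.093  -0.0524] [-0.0673  0.0534]
0.173 75 [-0.0945 -0.0539] [-0.0673  0.0565]
0.181 77 [-0.0937 -0.0578] [-0.0629  0.0583]
0.189 92 [-0.0934 -0.0606] [-0.0633  0.062 ]
0.197 105 [-0.0927 -0.059 ] [-0.0632  0.0633]
```

It is tipping (about 7°), so I'll continue.

Request:
{"api": "move_arm", "payload": {
  "increments": [
    [40,[3,0,0],0],
    [40,[3,0,0],0],
    [40,[3,0,0],0],
    [40,[3,0,0],0],
    [40,[3,0,0],0],
    [40,[2,0,0],0],
    [40,[2,0,0],0],
    [40,[2,0,0],0],
    [40,[2,0,0],0],
    [40,[2,0,0],0],
    [40,[0,0,0],0],
    [40,[0,0,0],0],
    [40,[0,0,0],0]
  ]
}}

```text
time_s: 6.85
ee_pos: [0.4988, -0.1742, 0.1147]
tool_rot: [-3.064, -0.692, 0.0]
force: [-0.3, 0.2, 0.4]
gripper_width: 0.04
finger_force: 0.0
```

```bash
python3 - <<'E'
from h import *
wsee(lo=.045,hi=.14)
E
```

```text
[ 0.4988 -0.1743  0.1147] [-0.0571 -0.0001] [-0.6631 -0.0572 -0.4359]
0.045 252 [-0.0395 -0.0559] [0.1191 0.0577]
0.053 286 [-0.039  -0.0529] [0.1185 0.0546]
0.061 635 [-0.0405 -0.0469] [0.0587 0.0466]
0.069 44 [-0.0236 -0.0325] [0.0521 0.0411]
0.117 22 [-0.0655 -0.0216] [-0.0458  0.0283]
0.125 48 [-0.0663 -0.023 ] [-0.0442  0.0342]
0.133 60 [-0.0686 -0.0248] [-0.0441  0.0362]
```

The weight has fallen onto its cork face, spanning jig x ≈ -40 to 59 mm. I'll drop behind its heel end and push it low.

Request:
{"api": "move_arm", "payload": {
  "increments": [
    [40,[-7,0,0],0],
    [40,[-8,0,0],0],
    [40,[-8,0,0],0],
    [40,[0,0,12],0],
    [40,[0,0,12],0],
    [40,[0,0,12],0],
    [40,[0,0,12],0],
    [40,[0,0,12],0],
    [40,[0,0,10],0],
    [40,[0,0,0],0],
    [40,[0,0,0],0],
    [40,[0,0,0],0]
  ]
}}

```text
time_s: 7.9
ee_pos: [0.4785, -0.1843, 0.045]
tool_rot: [3.064, 0.692, 0.001]
force: [0.3, 0.3, -0.3]
gripper_width: 0.04
finger_force: 0.0
```

```bash
python3 - <<'E'
from h import *
wsee(lo=.04,hi=.11)
c=robot.camera("top");L=jigL(cloud(c));Z=L[...,2]
m=clean((abs(L[...,0])<.13)&(abs(L[...,1])<.054)&(Z>.059)&(Z<.075));print(rect(L[m]))
c=robot.camera("side")
cv2.imwrite("pics/side2.png",cv2.resize(c["img"][160:275,215:355],None,fx=5,fy=5,interpolation=cv2.INTER_CUBIC))
E
```

```text
[ 0.4788 -0.1844  0.0454] [-0.0795 -0.0007] [ 0.0908 -0.9942 -1.2066]
0.04 261 [-0.108  -0.0665] [0.1199 0.0697]
0.048 394 [-0.089  -0.0545] [0.1195 0.0591]
0.056 189 [-0.0879 -0.0418] [0.0595 0.0464]
0.064 672 [-0.0926 -0.0446] [0.0587 0.0464]
0.072 48 [-0.091  -0.0261] [-0.068   0.0373]
0.08 55 [-0.0896 -0.0274] [-0.0674  0.0374]
0.088 32 [-0.0876 -0.0291] [-0.0653  0.0354]
0.096 74 [-0.0927 -0.0527] [-0.0653  0.0536]
0.104 64 [-0.0915 -0.0539] [-0.0661  0.0557]
((24.126262664794922, -1.1854019165039062), (90.1072998046875, 65.41495513916016), 89.76697540283203)
```

View pics/side2.png

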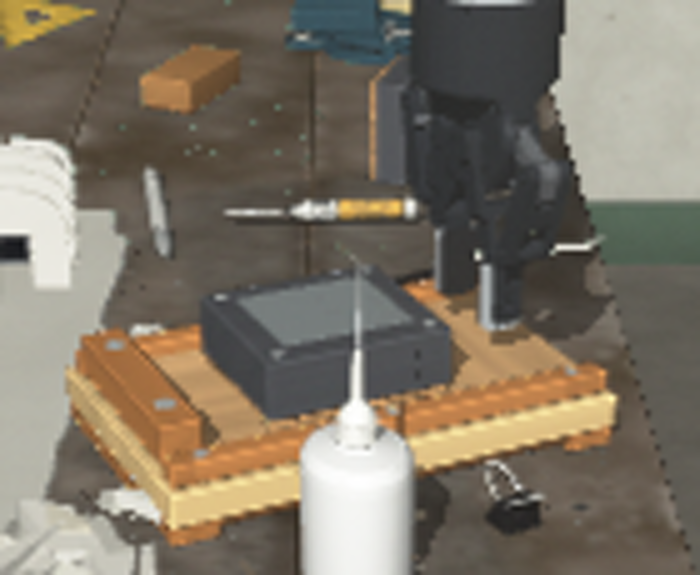

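The weight lies flat on its cork face, aligned within 0.3°, with both fingers behind the heel end. Now I'll push it slowly toward the stop.

Request:
{"api": "move_arm", "payload": {
  "increments": [
    [40,[7,0,0],0],
    [40,[7,0,0],0],
    [40,[5,0,0],0],
    [40,[3,0,0],0],
    [40,[3,0,0],0],
    [40,[3,0,0],0],
    [40,[3,0,0],0],
    [40,[3,0,0],0],
    [40,[3,0,0],0],
    [40,[3,0,0],0],
    [40,[3,0,0],0],
    [40,[3,0,0],0],
    [40,[3,0,0],0],
    [40,[3,0,0],0],
    [40,[2,0,0],0],
    [40,[2,0,0],0]
  ]
}}

```text
time_s: 9.38
ee_pos: [0.5288, -0.1599, 0.0446]
tool_rot: [-3.064, -0.692, 0.0]
force: [-1.7, -1.1, 0.7]
gripper_width: 0.04
finger_force: 1.2
```

```bash
python3 - <<'E'
from h import *
wsee(lo=.048,hi=.072)
E
```

```text
[ 0.5292 -0.1598  0.0447] [-0.0234 -0.0001] [-0.6956 -0.6639 -0.2536]
0.048 383 [-0.0326 -0.0544] [0.1191 0.0576]
0.056 179 [-0.0327 -0.0423] [0.0882 0.046 ]
0.064 696 [-0.0319 -0.0453] [0.0881 0.0471]
```

Head at 88 mm, about 7 mm to go.

Request:
{"api": "move_arm", "payload": {
  "increments": [
    [40,[2,0,0],0],
    [40,[2,0,0],0],
    [40,[1,0,0],0],
    [40,[1,0,0],0],
    [40,[0.5,0,0],0]
  ]
}}

```text
time_s: 9.85
ee_pos: [0.5346, -0.1572, 0.0446]
tool_rot: [-3.064, -0.692, 0.0]
force: [-2.5, -0.5, -0.1]
gripper_width: 0.0399
finger_force: 1.1
```

Request:
{"api": "move_arm", "payload": {
  "increments": [
    [40,[0.5,0,0],0],
    [40,[0.5,0,0],0]
  ]
}}

```text
time_s: 10.02
ee_pos: [0.5354, -0.1568, 0.0446]
tool_rot: [-3.064, -0.692, 0.0]
force: [-1.3, -0.8, 0.0]
gripper_width: 0.0402
finger_force: 1.0
```

Request:
{"api": "move_arm", "payload": {
  "increments": [
    [40,[0.5,0,0],0],
    [40,[0.5,0,0],0]
  ]
}}

```text
time_s: 10.18
ee_pos: [0.5363, -0.1564, 0.0447]
tool_rot: [-3.064, -0.692, 0.0]
force: [-1.8, -0.8, 0.5]
gripper_width: 0.0401
finger_force: 1.0
```

Request:
{"api": "move_arm", "payload": {
  "increments": [
    [40,[0.5,0,0],0],
    [40,[0.5,0,0],0]
  ]
}}

```text
time_s: 10.35
ee_pos: [0.5368, -0.1562, 0.0446]
tool_rot: [3.064, 0.692, -0.003]
force: [-4.7, -1.9, 2.4]
gripper_width: 0.0402
finger_force: 3.0
```

Request:
{"api": "move_arm", "payload": {
  "increments": [
    [40,[0.5,0,0],0],
    [40,[0.5,0,0],0]
  ]
}}

```text
time_s: 10.52
ee_pos: [0.5368, -0.1563, 0.0446]
tool_rot: [3.064, 0.693, -0.006]
force: [-8.5, -5.2, 3.7]
gripper_width: 0.0403
finger_force: 4.9
```

```bash
python3 - <<'E'
from h import *
wsee(lo=.056,hi=.072)
E
```

```text
[ 0.5368 -0.1563  0.0447] [-0.015  -0.0002] [-7.5927 -4.1741  3.4467]
0.056 180 [-0.0241 -0.0397] [0.0969 0.0467]
0.064 709 [-0.0227 -0.0482] [0.0974 0.0456]
```

It has met the stop: force is rising and the arm no longer advances. One more small push will seat it square, then I'll retreat.

Request:
{"api": "move_arm", "payload": {
  "increments": [
    [40,[0.5,0,0],0],
    [40,[0.5,0,0],0],
    [40,[0,0,0],0],
    [40,[0,0,0],0]
  ]
}}

```text
time_s: 10.9
ee_pos: [0.5368, -0.1563, 0.0446]
tool_rot: [3.063, 0.693, -0.01]
force: [-11.3, -5.7, 6.0]
gripper_width: 0.04
finger_force: 6.1
```

Request:
{"api": "move_arm", "payload": {
  "increments": [
    [40,[-2,0,0],0],
    [40,[-4,0,0],0],
    [40,[-8,0,0],0],
    [40,[-10,0,0],0],
    [40,[-10,0,0],0],
    [40,[-10,0,-5],0],
    [40,[-5,0,-12],0],
    [40,[-5,0,-14],0],
    [40,[0,0,-14],0],
    [40,[0,0,-14],0],
    [40,[-10,0,-14],0],
    [40,[-10,0,-14],0],
    [40,[-10,0,0],0],
    [40,[0,0,0],0]
  ]
}}

```text
time_s: 12.07
ee_pos: [0.4622, -0.1922, 0.1325]
tool_rot: [3.063, 0.689, 0.002]
force: [0.7, 0.2, 0.2]
gripper_width: 0.0399
finger_force: 0.0
```

```bash
python3 - <<'E'
from h import *
wsee(lo=.048,hi=.08)
c=robot.camera("top");L=jigL(cloud(c));Z=L[...,2]
m=clean((abs(L[...,0])<.13)&(abs(L[...,1])<.054)&(Z>.059)&(Z<.075));print(rect(L[m]),np.median(Z[m]))
m=clean((L[...,0]>.08)&(abs(L[...,0])<.13)&(Z>.047)&(Z<.058));print(rect(L[m]))
s=robot.camera("side")
im=[cv2.resize(x,(395,380),interpolation=cv2.INTER_CUBIC) for x in(c["img"][165:285,235:360],s["img"][170:290,220:345])]
cv2.imwrite("pics/end.png",np.hstack(im))
E
```

```text
[ 0.4623 -0.1916  0.1315] [-0.0975 -0.    ] [-0.7855  0.3455  0.1512]
0.048 348 [-0.0011 -0.0537] [0.1191 0.0577]
0.056 149 [-0.0043 -0.0395] [0.1091 0.0475]
0.064 660 [-0.0023 -0.0472] [0.0968 0.0472]
((45.192626953125, -0.9578971862792969), (100.69379425048828, 90.1517333984375), 0.008957254700362682) 0.06711513232000133
((106.03671264648438, -0.15491485595703125), (21.64113426208496, 111.19998168945312), 0.22165335714817047)
```

View pics/end.png

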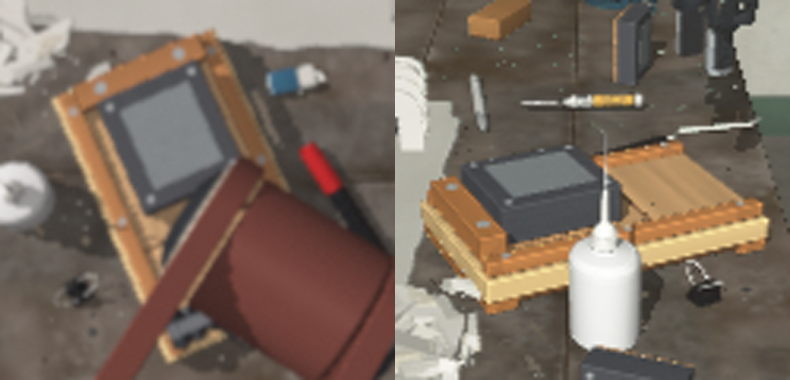

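The weight's head is at jig x ≈ 95 mm, square to the stop within 0.3° and flat on the sheet. The bottle (left of the jig in the left crop), eraser, marker and clip haven't moved, and the robot is clear.

```bash
python3 -c "
from station import robot
print(robot.finish_job())"
```

```text
the job is handed in; nothing more can be done
None
```

The weight was tipped onto its cork face, pushed head first until it sat square against the stop block (within about 0.3°), and the job was handed in at about 12 s with the bottle, eraser, marker and clip left where they were.

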